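Clear an offcut from behind the extruder's guard gate

TASK

An offcut of square plastic tube is stuck behind the barred guard gate of the extruder. Lift the latch bar out of its catch, swing the gate wide open (at least 70 degrees) and leave it open with the bar hanging free, then take the offcut out through the gateway from under the roller and leave it lying in the scrap tray. Leave everything else on the bench where it is.

Things in the scene. Friction and masses are not known exactly. Their poses are not given: they have to be found in the camera images.
- guard: Guarded die end of a small extruder, fixed to the bench: green base plate, x -20 to 300, y +-170 mm; steel bed, top at z 30 mm, x 5 to 130, y +-100 mm; die block from x 125 mm, barrel behind it. Origin on the bench under the middle of the shut gate; +x points in through the gate, +y to the hinge side, z up. Two gate posts 24 mm square, 175 mm tall, at x 0, y +140 and -145 mm.
- roller (a point): Middle of the fixed aluminium hold-down roller that crosses above the bed: 32 mm diameter, 250 mm long along the guard's y, axis at guard x 48 mm, 114 mm above the bench, held by upright brackets 10 mm thick at guard y +-130 mm, 130 mm tall.
- catch (a point): Middle of the catch's floor: a steel hook on the front of the gate post at guard y -145 mm, 119 mm above the bench. The bar rests just above this floor, behind an upright lip that stands at guard x -40 to -30, y -157 to -133 mm, its top 145 mm above the bench.
- gate (a joint): Swing of the barred gate, rad: 0 shut, growing as its free edge swings out towards the guard's -x (to the robot), clockwise from above, to 1.9 at most. Stays where left (friction about 0.15 N m). The gate is 240 mm wide, 20 mm thick, z 19 to 170 mm, a dark steel frame with thin upright rods, 0.9 kg.
- gate_hinge (a point): Point on the gate's vertical hinge line (guard x 0, y 125 mm), 127 mm above the bench; it turns with the gate: its y axis points from the free edge to the hinge, its -x axis out of the gate's front.
- gate_edge (a point): Top of the gate's free edge, 245 mm from the hinge line, 170 mm above the bench.
- latch (a joint): Lift of the latch bar about its pivot on the gate's front, rad: 0 level (in the catch when the gate is shut), growing as the free end rises, to 0.7. Falls back by its own weight (about 0.15 kg). With the gate shut it clears the catch's lip at about 0.17; below that it holds the gate (play 0.02 rad). The bar is 205 mm long, 14 high, 8 thick.
- latch_knob (a point): Grip point on the axis of the bar's round steel knob, 16 mm diameter, sticking out of the gate's front from 26 to 64 mm before its mid plane, then a head 24 mm wide, 7 mm thick. The point is 47 mm before the mid plane, 195 mm from the hinge line along the gate, 127 mm above the bench with the bar down. The bar's pivot is 90 mm nearer the hinge at that height. Axes as the gate's, rolled with the bar.
- offcut_mid (a point): Centre of the offcut: a white plastic square tube, 80 mm long (its x axis, pointing roughly as the guard's x), 40 x 40 mm, wall 3 mm, about 60 g, lying loose on the bed behind the gate, its top at 70 mm above the bench, lengthwise under the roller.
- tray: Shallow rectangular steel scrap tray, 220 (x) x 180 (y) x 40 mm high, wall and floor 4 mm, empty, fixed to the bench. Origin: centre of its underside, on the bench.
- wrench: Steel spanner lying on the bench (bystander); origin under its middle.
- locknut: Steel ring nut, 48 mm wide, 18 mm high, on the bench (bystander); origin under its centre.
- sleeve: Grey plastic pipe sleeve, 44 mm wide, 50 mm high, standing on the bench close beside the guard (bystander); origin under its centre.
- brush: Hand brush lying on the bench (bystander); origin under its middle.
- jar: Jar with lid, 70 mm wide, 100 mm high (bystander); origin under its centre.
- driver: Screwdriver lying on the bench (bystander); origin under its middle.
- cup: Steel cup, 72 mm wide, 85 mm high (bystander); origin under its centre.
- offcut: The same offcut; origin at the centre of its underside.
There are look-alikes about, which are no part of the job. Of the things like the offcut, leave any that is pink; of the rest the larger one is meant.

How it is judged:
On the way, in this order (a step that is already met when the one before it is completed fails the run):
1. the latch bar is lifted out of its catch (0.18 rad) with the gate still shut (value of joint latch above 0.18 rad and value of joint gate below 0.1 rad), for 0.05 s.
2. the gate is swung open by more than 1.2 rad (value of joint gate above 1.2 rad), for 0.2 s.
3. the offcut is out through the gateway, its centre at least 30 mm in front of the gate's shut plane (x of offcut_mid in the frame of guard below -0.03 m), for 0.1 s.
At the end, for the whole second after the job is handed in: The gate stands still, open by more than 1.2 rad (69 degrees), the latch bar has dropped level on it (under 0.1 rad), and the offcut lies at rest inside the scrap tray (its centre between the tray's walls and 10 to 50 mm above the tray's underside) (value of joint gate above 1.2 rad and value of joint latch below 0.1 rad and x of offcut_mid in the frame of tray between -0.106 and 0.106 m and y of offcut_mid in the frame of tray between -0.086 and 0.086 m and z of offcut_mid in the frame of tray between 0.01 and 0.05 m and linear speed of offcut below 0.02 m/s and velocity of joint gate below 0.05 rad/s); the robot touches nothing.
It fails at once if one of the bystanders (wrench, locknut, sleeve, brush, jar, driver, cup) is moved by more than 30 mm (distance of any of wrench, locknut, sleeve, brush, jar, driver, cup from where it was at the start of the episode above 0.03 m).
It also fails if it takes over 66 s, if anything falls off the work surface, if the arm or the gripper's body presses on something with over 40 N, if the wrist force passes 120 N, or if a joint passes its speed limit or range.

ROBOT

A 6-joint arm with a two-finger parallel gripper is mounted at the origin on the work surface. World frame = base frame: x ahead of the robot, y to its left, z up, the work surface at z = 0. Lengths are in m, angles in rad, forces in N, time in s.
With the tool pointing down it reaches from about 0.35 to 0.8 m from the base axis. Payload 7.3 kg.
Tool frame: the origin (TCP) lies between the finger pads; the fingertips stand 25 mm ahead of it and the grasp point (between the pads) lies 6 mm ahead of it (r.tip_extent is the distance from the TCP to the fingertips, in m); z points along the fingers, y is the direction in which the jaws open and shut (so a half turn about z gives the same grasp; the last joint's range is limited). The gripper opens to 85 mm and grips with 20 to 120 N. Pads are 22 mm wide; open, the fingers measure 114 mm over their backs; the gripper's body (76 mm by 85 mm) begins 54 mm behind the grasp point. The pads swing forward as they close: fully open they stand 13 mm farther back than shut.
Start: joints at [-1.368, 0.342, 1.524, -0, 1.275, -0.146], TCP at [0.179, -0.493, 0.256] pointing down, gripper open.
Joint ranges: [-2.53, 2.53], [-0.77, 2.02], [0.04, 2.7], [-1, 4.14], [0.28, 2.66], [-3.11, 3.11]. Speed limits (rad/s): [2.57, 2.57, 3.14, 3.14, 3.14, 3.14].

INTERFACE

Orientations are given as a unit quaternion [x, y, z, w].
In Python, from workcell import r, command_gripper, optics gives the robot as it stands. The module is installed in compiled form; this text tells all that it offers. Calls block until the motion is done:
- r.reach(position, orientation): joint-space move of the TCP to a pose.
- r.move_straight(position, orientation=None, speed=0.15, max_force=None): straight line of the TCP; orientation=None keeps the orientation; speed is the mean speed in m/s. With max_force (N) it stops when the force on the tool has changed by that much, and returns True; else False.
- r.movej(angles): joint-space move.
- command_gripper(opening, force=None): finger opening in m; force is the grip in N (None keeps the last); returns when the fingers have stopped.
- r.hold(seconds).
- r.solve_ik(position, orientation): joint angles nearest the present ones, or None.
- r.read_state(): the state.
- optics.get_image(name): name is "scene" or "side" or "wrist"; returns (picture, depth): 384x512x3 uint8, red, green, blue; 384x512 float32, m along the optical axis (not along the pixel's ray), 0 where there is no reading.
- optics.camera_model(name): a dict with "K" (3x3 intrinsics, pixels), "R" (3x3) and "t" (3): a world point X has camera coordinates R X + t; the wrist camera has in their place "tool_from_camera" (4x4, takes a point from camera to tool coordinates, whose origin is the TCP and whose axes are the flange's). Camera axes: x right, y down, z forward; pixel columns grow to the right and rows downward; lengths in m; the calibration is good to about 2 mm. The wrist camera is an equidistant fisheye: a pixel r from the principal point sees the ray r / f radians off the axis. A picture is of the moment at which its call begins: read the wrist's pose just before it. camera_model takes no time and is no camera call.
A pose or a line that the arm cannot do raises r.PlanningError and nothing moves.
- r.finish_job(): hands the job in, once; it reports no verdict.
The state is a dict: "time_s": time; "joint_positions": joint angles; "dq": joint speeds; "tau": joint torques, N m; "eef_pos": TCP position; "eef_rot": TCP orientation; "contact_force": force on the tool from outside, world axes, zero at the start; "torque": the same for the moment, N m; "grip_width": finger opening in m.
Only numpy, scipy, OpenCV 4.12 (cv2) and the standard library are available. Lean on these libraries where they do the work, as an engineer would, in place of code of your own. Each camera call takes 0.05 s, during which the arm holds its last target. There are 200 camera calls.

## Working session

There is one attempt and no reset: what is moved stays moved. The work goes in short steps, each a Python script; the robot and the scene stay as the last script left them, time stands still between calls to the robot, and variables do not carry over. Pictures are saved under pics/ and viewed, about 8 in all and at most 12, crops included, and the job is handed in when it is done.

```bash
mkdir -p pics; ls
cat > h.py <<'E'
import numpy as np, cv2
from workcell import r, command_gripper, optics
from scipy.spatial.transform import Rotation as Rot
def grab(n):
    im,d=optics.get_image(n); return im,d,optics.camera_model(n)
def cloud(d,m):
    K,R,t=(np.array(m[k]) for k in("K","R","t"))
    v,u=np.indices(d.shape)
    c=np.stack([(u-K[0,2])/K[0,0]*d,(v-K[1,2])/K[1,1]*d,d],-1)
    P=(c-t)@R; P[d<=0]=np.nan
    return P
E
python3 - <<'E'
from h import *
ims=[]
for n in("scene","side"):
    im,d,m=grab(n); np.savez(n+".npz",im=im,d=d,P=cloud(d,m)); ims.append(im)
    print(n,(-np.array(m["R"]).T@m["t"]).round(3),np.array(m["K"])[0,0],(d>0).mean())
    cv2.imwrite(f"pics/{n}.png",cv2.resize(im[...,::-1],(800,600),interpolation=cv2.INTER_CUBIC))
E
```

```text
pics
scene [1.246 0.455 1.185] 435.9550491789954 0.99615478515625
side [-0.131  0.851  1.031] 476.9301397984574 0.9957631429036459
```

View pics/scene.png

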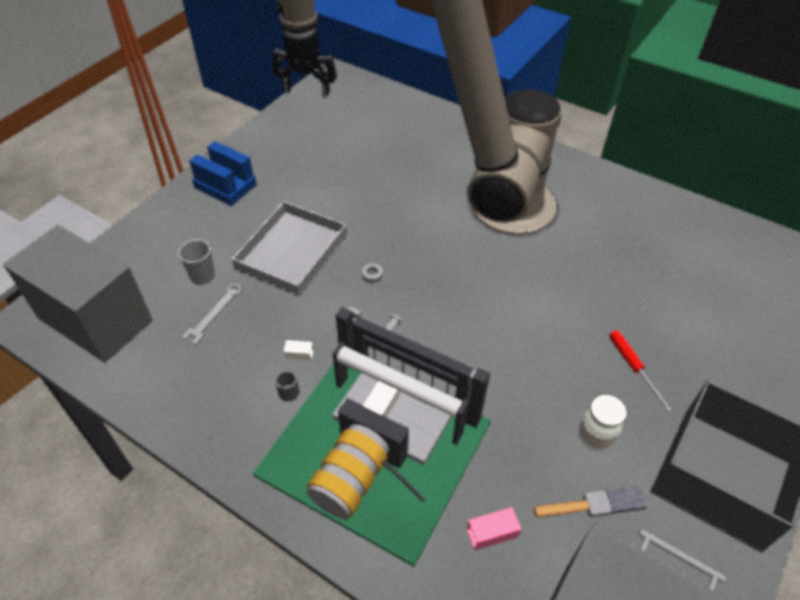

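View pics/side.png

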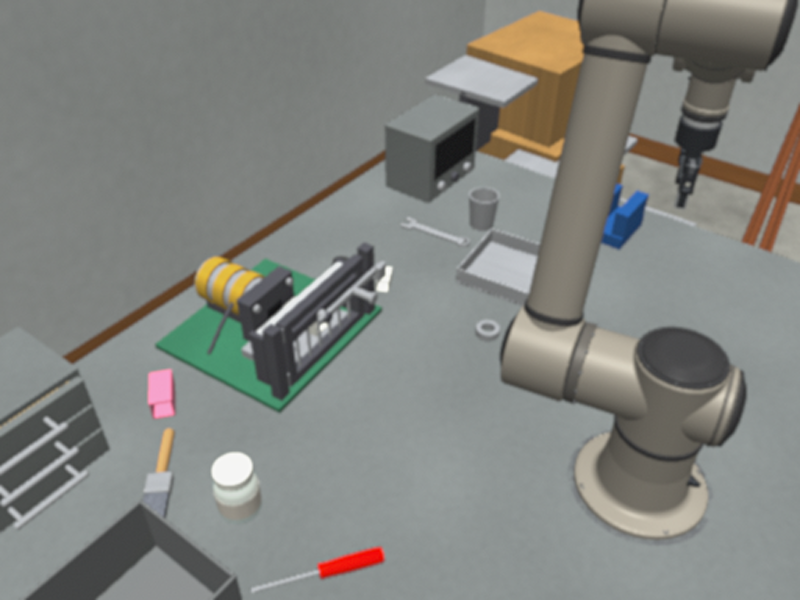

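Scene view (800x600 px): the guard is at about (390,420), with the gate facing the robot. The tray is at (290,247), the sleeve at (288,385) and the nut at (372,271). Offcut candidates are the white tube on the bed under the roller (380,400), a small white block outside the guard (298,349) and a pink block (494,527). By the description it is the one on the bed. I'll measure them and check that in a crop.

Run:
```python
from h import *
D={n:np.load(n+".npz") for n in("scene","side")}
def rect(P): 
    (c,s,a)=cv2.minAreaRect(P[:,:2].astype(np.float32)*1000); return np.round(c,1),np.round(s,1),round(a,1)
for n,q in D.items():
    im,P=q["im"],q["P"]; hsv=cv2.cvtColor(im,cv2.COLOR_RGB2HSV)
    z=P[...,2]
    inb=(P[...,0]>.1)&(P[...,0]<1.2)&(abs(P[...,1])<.8)
    g=(hsv[...,0]>50)&(hsv[...,0]<85)&(hsv[...,1]>120)&inb&(z<.03)
    print(n,"green",rect(P[g]),np.median(z[g]).round(4),g.sum())
    c=P[g][:,:2].mean(0)
    near=inb&(np.hypot(P[...,0]-c[0],P[...,1]-c[1])<.3)
    pt=near&(z>.168)&(z<.18); print("posttop/gatetop",rect(P[pt]),pt.sum())
    for lo,hi,nm in((.170,.180,"posts"),):
        m=(near&(z>lo+.002)&(z<hi)).astype(np.uint8)
        k,l,st,ce=cv2.connectedComponentsWithStats(m)
        for i in range(1,k):
            if st[i,4]>8: print("  comp",ce[i].round(),st[i,4],P[l==i].mean(0).round(4))
    ws=(hsv[...,2]>170)&(hsv[...,1]<40)&inb&(z<.08)&(z>.01)
    k,l,st,ce=cv2.connectedComponentsWithStats(ws.astype(np.uint8))
    for i in range(1,k):
        if st[i,4]>15: print("  white",ce[i].round(),st[i,4],np.median(P[l==i],0).round(4),rect(P[l==i]),P[l==i][:,2].max().round(3))
    # object blobs by height
    m=(inb&(z>.006)&(z<.12)).astype(np.uint8)
    k,l,st,ce=cv2.connectedComponentsWithStats(m)
    for i in range(1,k):
        if st[i,4]>40: print("  obj",ce[i].round(),st[i,4],rect(P[l==i]),np.nanmax(z[l==i]).round(3))
s=D["scene"]["im"][195:320,165:330,::-1]; t=D["side"]["im"][140:270,90:270,::-1]
o=np.hstack([cv2.resize(x,(400,300),interpolation=cv2.INTER_CUBIC) for x in(s,t)])
cv2.imwrite("pics/crop.png",o)
```

```text
scene green (array([759.4,  94.2]), array([315.3, 336.9]), 4.3) 0.0112 5431
posttop/gatetop (array([617.5,  80.1]), array([ 26.3, 309.8]), 4.1) 520
  comp [220. 200.] 49 [ 0.6279 -0.0617  0.1744]
  comp [308. 240.] 65 [0.6067 0.2233 0.1747]
  white [191. 222.] 131 [ 0.6633 -0.1646  0.0258] (array([ 662.2, -165. ]), array([30.7, 54.6]), 27.9) 0.033
  white [238. 252.] 442 [0.6836 0.0479 0.066 ] (array([683.2,  36.7]), array([79. , 92.7]), 3.6) 0.075
  white [268. 271.] 750 [0.6756 0.1486 0.0294] (array([687.2, 133.7]), array([105.9, 102.5]), 4.1) 0.035
  white [389. 275.] 58 [0.5212 0.4514 0.0728] (array([517.9, 445.2]), array([18.2, 53.5]), 25.1) 0.078
  white [382. 321.] 122 [0.6297 0.4899 0.0194] (array([630.3, 488.8]), array([33.2, 32.8]), 40.6) 0.024
  obj [142. 110.] 1121 (array([ 349.6, -655. ]), array([140.5, 108.5]), 88.5) 0.095
  obj [185. 158.] 1082 (array([ 426.3, -364.5]), array([255.4, 186. ]), 6.5) 0.045
  obj [126. 166.] 494 (array([ 611.1, -498.6]), array([90.6, 76.4]), 54.8) 0.089
  obj [238. 174.] 104 (array([ 396.3, -160.7]), array([44.9, 49.8]), 74.5) 0.023
  obj 
[... 3021 characters left out ...]
array([ 629. , -387.6]), array([74.4, 30.2]), 10.9) 0.011
  obj [165. 211.] 6553 (array([753.2,  91. ]), array([335.5, 354.2]), 4.7) 0.12
  obj [242. 179.] 131 (array([ 625.9, -104.8]), array([ 43.4, 191.1]), 23.6) 0.12
  obj [311. 210.] 135 (array([ 393.7, -158. ]), array([48. , 46.2]), 41.4) 0.022
  obj [103. 249.] 377 (array([790.9, 347.1]), array([ 41.8, 122.6]), 51.0) 0.047
  obj [ 32. 301.] 2536 (array([731.3, 597.3]), array([ 50., 205.]), 0.8) 0.12
  obj [ 88. 352.] 4418 (array([510.7, 525.2]), array([260.9, 381. ]), 25.0) 0.12
  obj [151. 312.] 1122 (array([491.9, 438.5]), array([65.7, 67.6]), 5.6) 0.105
  obj [215. 362.] 594 (array([312.2, 451.1]), array([198.2,  26.6]), 54.8) 0.033
```

View pics/crop.png

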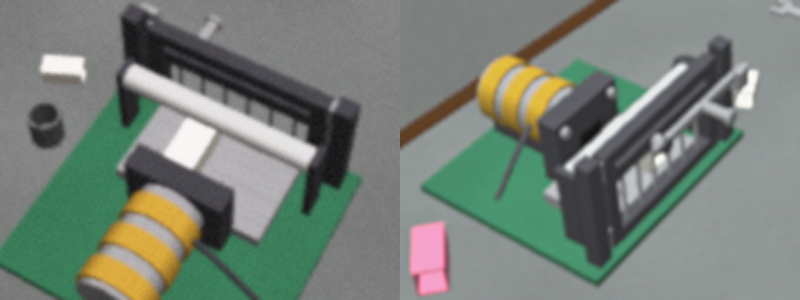

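The crop confirms it: the white tube lies on the bed under the roller, and the loose white block outside is much smaller and flatter, so I leave that one and the pink one. Next I'll work out the guard frame, the offcut pose and the tray, and check IK for the plan.

```bash
cat >> h.py <<'E'
a_,b_=np.array([.62715,-.06015]),np.array([.60615,.22375])
gy=(b_-a_)/np.linalg.norm(b_-a_); gx=np.array([gy[1],-gy[0]]); g0=(a_+.145*gy+b_-.140*gy)/2
yaw=np.arctan2(gx[1],gx[0])
RG=np.array([[gx[0],gy[0],0],[gx[1],gy[1],0],[0,0,1.]])
def G(x,y,z): return np.r_[g0,0]+RG@[x,y,z]
def toG(P): return (P-np.r_[g0,0])@RG
def knob(th,la):
    "knob grip point (world) and gate rotation"
    A=Rot.from_euler('z',-th).as_matrix()
    p=A@[-.047,-.105-.09*np.cos(la),0]
    return G(p[0],p[1]+.125,.127+.09*np.sin(la)),RG@A
def down(Rg,s): # jaws along gate y
    y=s*Rg[:,1]; z=np.array([0,0,-1.]); return Rot.from_matrix(np.c_[np.cross(y,z),y,z])
def tilt(az,al,s): # tool z: azimuth az, al below horizontal; jaws horizontal
    z=np.array([np.cos(az)*np.cos(al),np.sin(az)*np.cos(al),-np.sin(al)]); y=s*np.array([-np.sin(az),np.cos(az),0])
    return Rot.from_matrix(np.c_[np.cross(y,z),y,z])
def tcp(p,R,d=.006): return p-d*R.as_matrix()[:,2]
def ik(p,R): return r.solve_ik(list(tcp(p,R)),list(R.as_quat()))
E
python3 - <<'E'
from h import *
np.set_printoptions(precision=3,suppress=True)
print("g0",g0,"yaw",yaw)
D=np.load("scene.npz"); im,P=D["im"],D["P"]; Q=toG(P); hsv=cv2.cvtColor(im,cv2.COLOR_RGB2HSV)
m=(Q[...,0]>.0)&(Q[...,0]<.13)&(abs(Q[...,1])<.11)&(Q[...,2]>.055)&(Q[...,2]<.078)&(hsv[...,2]>150)
k,l,st,ce=cv2.connectedComponentsWithStats(m.astype(np.uint8))
for i in range(1,k):
    if st[i,4]>8:
        q=Q[l==i]; print(ce[i],st[i,4],np.median(q,0),q.min(0),q.max(0),cv2.minAreaRect(q[:,:2].astype(np.float32)*1000))
for n in("scene","side"):
    P=np.load(n+".npz")["P"]; z=P[...,2]
    t=(z>.03)&(z<.046)&(P[...,0]>.25)&(P[...,0]<.6)&(P[...,1]>-.5)&(P[...,1]<-.24)
    print(n,"tray",cv2.minAreaRect(P[t][:,:2].astype(np.float32)*1000),t.sum())
for s in(1,-1):
    print("sign",s)
    for th,la in((0,0),(0,.35),(.4,.35),(.8,.35),(1.2,.35),(1.6,.35),(1.6,0)):
        p,Rg=knob(th,la); print(th,la,p,ik(p,down(Rg,s)))
    for al in(25,35,45):
        for gxx in(-.2,.03):
            print("tilt",al,gxx,ik(G(gxx,-.04,.056),tilt(yaw,np.radians(al),s)))
    for az in (0,-40,-90,-120): print("tray",az,ik(np.array([.426,-.364,.05]),tilt(np.radians(az),np.radians(35),s)))
E
```

```text
g0 [0.616 0.084] yaw 0.07383523996002715
[243.548 254.245] 261 [ 0.073 -0.025  0.069] [ 0.038 -0.048  0.056] [ 0.103 -0.006  0.075] ((70.6688461303711, -27.183631896972656), (63.97669219970703, 41.33748245239258), 2.1262099742889404)
scene tray ((458.6313171386719, -389.373291015625), (259.0647277832031, 242.6604461669922), 6.225447177886963) 423
side tray ((489.1801452636719, -382.35296630859375), (163.20932006835938, 271.87664794921875), 16.887657165527344) 317
sign 1
0 0 [0.575 0.011 0.127] [-0.114  0.553  1.548 -0.     1.04  -1.759]
0 0.35 [0.574 0.016 0.158] [-0.105  0.517  1.515 -0.     1.11  -1.749]
0.4 0.35 [0.502 0.044 0.158] [-0.064  0.401  1.715 -0.     1.026 -1.308]
0.8 0.35 [0.446 0.098 0.158] [ 0.049  0.325  1.838 -0.     0.979 -0.796]
1.2 0.35 [0.416 0.17  0.158] [ 0.217  0.312  1.858 -0.     0.972 -0.228]
1.6 0.35 [0.416 0.247 0.158] [ 0.378  0.368  1.768 -0.     1.005  0.334]
1.6 0 [0.41  0.247 0.127] [ 0.382  0.404  1.817 -0.     0.92   0.337]
tilt 25 -0.2 None
tilt 25 0.03 [-0.13   0.834  2.182  2.923  1.012  1.601]
tilt 35 -0.2 None
tilt 35 0.03 [-0.117  0.726  2.
[... 478 characters left out ...]
 1.026  1.833]
0.8 0.35 [0.446 0.098 0.158] [ 0.049  0.325  1.838 -0.     0.979  2.346]
1.2 0.35 [0.416 0.17  0.158] [ 0.217  0.312  1.858 -0.     0.972  2.914]
1.6 0.35 [0.416 0.247 0.158] [ 0.378  0.368  1.768 -0.     1.005 -2.808]
1.6 0 [0.41  0.247 0.127] [ 0.382  0.404  1.817 -0.     0.92  -2.804]
tilt 25 -0.2 None
tilt 25 0.03 [-0.13   0.834  2.182  2.923  1.012 -1.541]
tilt 35 -0.2 None
tilt 35 0.03 [-0.117  0.726  2.119  2.889  0.67  -1.481]
tilt 45 -0.2 [-0.3    0.622  2.652  2.808  0.91  -1.632]
tilt 45 0.03 [-0.103  0.654  2.024  2.757  0.337 -1.331]
tray 0 [-1.289  0.74   2.123  1.648  0.91  -1.23 ]
tray -40 [-0.956  0.729  2.362  2.875  0.912 -1.555]
tray -90 None
tray -120 None
```

Run:
```python
from h import *
np.set_printoptions(precision=3,suppress=True)
# tray rim corners by ray casting onto z=.04
m=optics.camera_model("scene");K,R,t=(np.array(m[k]) for k in("K","R","t"));C=-R.T@t
px=np.array([[285,205],[347,232],[298,292],[234,262]])*.64
c=[]
for u in px:
    d=R.T@np.linalg.inv(K)@[u[0],u[1],1]; c.append((C+d*(.04-C[2])/d[2])[:2])
print("tray",np.array(c),np.mean(c,0),cv2.minAreaRect(np.float32(c)*1000))
p,Rg=knob(0,0); q=list(down(Rg,1).as_quat())
command_gripper(.05,40)
r.reach(list(p+[0,0,.12]),q)
print(r.move_straight(list(p+[0,0,.006]),q,speed=.1,max_force=15), r.read_state()["eef_pos"],p)
w=cv2.cvtColor(optics.get_image("wrist")[0],cv2.COLOR_RGB2BGR); s=optics.get_image("side")[0][110:260,130:300,::-1]
cv2.imwrite("pics/knob.png",np.hstack([w[:,:400],cv2.resize(s,(384,384))]))
print(r.read_state()["time_s"],r.read_state()["contact_force"])
```

```text
tray [[ 0.352 -0.449]
 [ 0.344 -0.267]
 [ 0.554 -0.248]
 [ 0.564 -0.426]] [ 0.454 -0.347] ((452.9486999511719, -348.17156982421875), (219.56231689453125, 182.1238250732422), 5.150345802307129)
False [0.575 0.011 0.134] [0.575 0.011 0.127]
4.2167 [-0.714  0.077 -0.114]
```

View pics/knob.png

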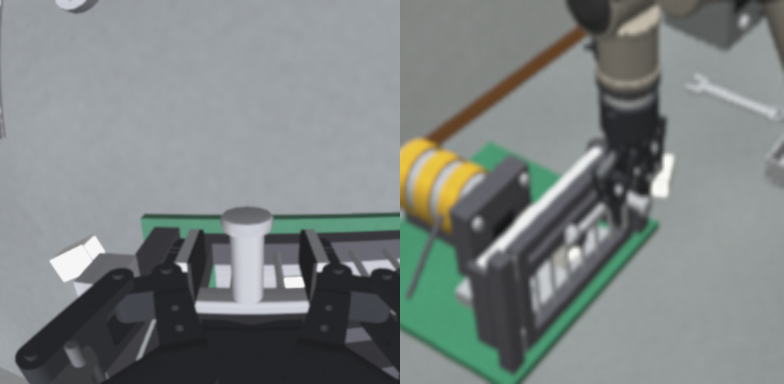

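The wrist view shows the knob at (247,255) between the jaws, with the bar behind it. The tray fit of 219x182 mm is sound. I'll grip, lift, swing the gate, lower the bar, release and look.

Run:
```python
from h import *
np.set_printoptions(precision=3,suppress=True)
command_gripper(0.0,40); print("width",r.read_state()["grip_width"])
def go(th,la,v=.1):
    p,Rg=knob(th,la); r.move_straight(list(p+[0,0,.006]),list(down(Rg,1).as_quat()),speed=v)
for la in(.15,.33): go(0,la,.05)
r.hold(.2); s=r.read_state(); print("lift",s["eef_pos"],s["grip_width"],s["contact_force"],s["time_s"])
for th in np.arange(.13,1.57,.13):
    go(th,.33); s=r.read_state(); f=s["contact_force"]
    print(round(th,2),f,s["grip_width"])
    if np.linalg.norm(f)>40: print("STOP"); break
else:
    go(th,.15,.06); go(th,.01,.06); s=r.read_state(); print(s["contact_force"],s["time_s"])
    command_gripper(.05); r.hold(.2)
    p=r.read_state()["eef_pos"]; r.move_straight([p[0],p[1],.30],speed=.15)
s=r.read_state();print(s["time_s"],s["grip_width"])
o=[cv2.resize(optics.get_image(n)[0][...,::-1],(400,300)) for n in("scene","side")]
cv2.imwrite("pics/open.png",np.hstack(o))
```

```text
width 0.014261882410094394
lift [0.574 0.013 0.162] 0.014486417881933427 [ -1.452 -11.928  -1.295] 5.7083
0.13 [ -3.87  -11.817  -0.853] 0.014770962028297809
0.26 [ -4.917 -11.037  -0.199] 0.01462222182977218
0.39 [ -5.974 -10.173  -0.717] 0.014455156814226712
0.52 [-6.243 -8.329 -0.615] 0.014579809593074037
0.65 [-5.211 -7.166  0.012] 0.014458194042047168
0.78 [-6.256 -5.315 -1.719] 0.014892401454835056
0.91 [-5.784 -3.839 -1.672] 0.014565245341917199
1.04 [-6.209 -3.334 -1.336] 0.014703546667300204
1.17 [-5.931 -2.413 -1.195] 0.01432559944028211
1.3 [-4.386 -0.789 -2.849] 0.014330833951565891
1.43 [-5.816 -1.07  -2.083] 0.014242151921375693
1.56 [-5.075  0.787 -2.79 ] 0.014283956082356913
[-1.999  0.333  0.618] 11.3833
13.275 0.05021623267390444
```

View pics/open.png

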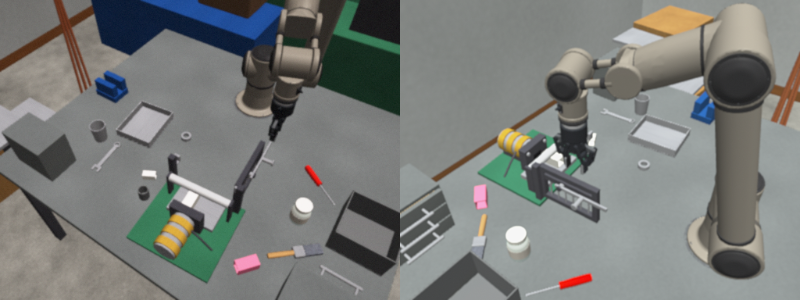

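Gate open to about 1.56 rad and bar released. Now the IK for the extraction path, and a refined offcut pose.

Run:
```python
from h import *
np.set_printoptions(precision=3,suppress=True)
im,d,m=grab("scene"); Q=toG(cloud(d,m)); hsv=cv2.cvtColor(im,cv2.COLOR_RGB2HSV)
base=(Q[...,0]>.0)&(Q[...,0]<.13)&(abs(Q[...,1])<.11)&(hsv[...,2]>150)
m_=base&(Q[...,2]>.062)&(Q[...,2]<.076)
q=Q[m_]; print(m_.sum(),np.percentile(q,[1,50,99],axis=0),cv2.minAreaRect(q[:,:2].astype(np.float32)*1000))
for x0 in np.arange(0,.11,.01):
    w=q[(q[:,0]>=x0)&(q[:,0]<x0+.01)]
    if len(w)>3: print(round(x0,2),len(w),w[:,1].min(),w[:,1].max())
for al in(25,30,35,40):
  for z in(.058,.075,.16,.25):
    print(al,z,[None if (j:=ik(G(x,-.027,z),tilt(yaw,np.radians(al),1))) is None else np.array(j).round(2)[[0,2,3,4,5]] for x in(-.15,-.11,-.08,.035)])
for al in (35,45):
  for az in(0,-20,-40): print("tray",al,az,[ik(np.array([.453,-.348,z]),tilt(np.radians(az),np.radians(al),1)) for z in(.045,.2)])
```

```text
252 [[ 0.042 -0.047  0.063]
 [ 0.073 -0.026  0.069]
 [ 0.102 -0.006  0.074]] ((71.73135375976562, -27.121015548706055), (61.58518600463867, 41.756412506103516), 2.927001714706421)
0.04 36 -0.04730105723980003 -0.007503053708025533
0.05 39 -0.047336155204936434 -0.008082461535588524
0.06 39 -0.04831619569153485 -0.0064533052554876175
0.07 40 -0.04782100454606718 -0.006582271515724704
0.08 40 -0.047153964562081006 -0.005984979685764993
0.09 46 -0.04572738993045664 -0.006043585459079189
0.1 11 -0.04509917359250978 -0.007687433626218619
25 0.058 [array([-0.25,  2.68,  2.84,  1.71,  1.39]), array([-0.2 ,  2.56,  2.9 ,  1.48,  1.48]), array([-0.17,  2.48,  2.92,  1.35,  1.52]), array([-0.09,  2.17,  2.96,  0.99,  1.6 ])]
25 0.075 [array([-0.25,  2.69,  2.85,  1.64,  1.41]), array([-0.2 ,  2.57,  2.89,  1.42,  1.49]), array([-0.17,  2.48,  2.92,  1.3 ,  1.53]), array([-0.09,  2.17,  2.95,  0.95,  1.61])]
25 0.16 [array([-0.25,  2.66,  2.82,  1.18,  1.56]), array([-0.2 ,  2.55,  2.86,  1.05,  1.6 ]), array([-0.17,  2.47,  2.88,  0.97,  1.62]), array([-0.09,  2.16,  2.91,  0.73,  1.67])]
25 0
[... 2109 characters left out ...]
5 0 [array([-1.213,  0.752,  2.125,  1.735,  0.891,  1.891]), array([-1.213,  0.392,  2.057,  1.383,  0.896,  2.444])]
tray 35 -20 [array([-1.086,  0.741,  2.282,  2.342,  0.875,  1.674]), array([-1.086,  0.314,  2.204,  1.85 ,  0.61 ,  2.325])]
tray 35 -40 [array([-0.857,  0.743,  2.332,  2.975,  0.894,  1.584]), array([-0.857,  0.29 ,  2.249,  2.779,  0.374,  1.819])]
tray 45 0 [array([-1.138,  0.666,  2.073,  1.565,  0.697,  2.157]), array([-1.138,  0.344,  1.971,  1.109,  0.8  ,  2.77 ])]
tray 45 -20 [array([-1.025,  0.638,  2.201,  2.191,  0.575,  1.92 ]), array([-1.025,  0.272,  2.089,  1.335,  0.473,  2.889])]
tray 45 -40 [array([-0.842,  0.631,  2.24 ,  2.936,  0.52 ,  1.648]), None]
```

Offcut centre in the guard frame is (62, -27) mm, yaw about +2°. With a 30° tilt the whole path stays in one arm branch. Moving to the pre-grasp and looking.

Run:
```python
from h import *
np.set_printoptions(precision=3,suppress=True)
T=tilt(yaw+.035,np.radians(30),1); q=list(T.as_quat())
p=r.read_state()["eef_pos"]
r.move_straight([.45,.08,.36],speed=.25)
r.reach(list(tcp(G(-.13,-.033,.22),T)),q)
print(r.read_state()["joint_positions"],r.read_state()["time_s"])
command_gripper(.07)
r.move_straight(list(tcp(G(-.07,-.0315,.06),T)),q,speed=.12)
s=r.read_state(); print(s["time_s"],s["contact_force"],s["joint_positions"])
w=optics.get_image("wrist")[0][...,::-1]; sd=optics.get_image("side")[0][100:300,100:340,::-1]
cv2.imwrite("pics/pre.png",np.hstack([cv2.resize(w,(400,300)),cv2.resize(sd,(400,300))]))
```

```text
[-0.269  0.162  2.477  2.538  0.6    1.891] 16.4417
18.35 [ 0.367 -0.483 -0.475] [-0.193  0.777  2.424  2.849  1.105  1.551]
```

View pics/pre.png

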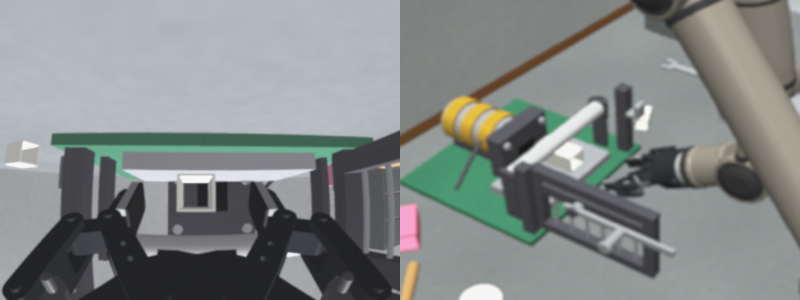

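In the wrist view (shown inverted) the tube's open end is at (197,192), midway between the jaws (about 135 and 262). The side view shows the gate open with the bar level. Going in.

Run:
```python
from h import *
np.set_printoptions(precision=3,suppress=True)
T=tilt(yaw+.035,np.radians(30),1); q=list(T.as_quat())
hit=r.move_straight(list(tcp(G(.038,-.0278,.057),T)),q,speed=.08,max_force=10)
s=r.read_state(); print("hit",hit,s["contact_force"],s["time_s"])
if not hit:
    command_gripper(0,30); s=r.read_state(); print("w",s["grip_width"],s["contact_force"])
    if s["grip_width"]>.034:
        r.move_straight(list(tcp(G(.038,-.0278,.065),T)),q,speed=.04)
        print(r.move_straight(list(tcp(G(-.10,-.0325,.067),T)),q,speed=.1,max_force=15))
        s=r.read_state(); print("out",s["grip_width"],s["contact_force"],s["time_s"])
w=optics.get_image("wrist")[0][...,::-1]; sd=optics.get_image("side")[0][100:300,100:340,::-1]
cv2.imwrite("pics/out.png",np.hstack([cv2.resize(w,(400,300)),cv2.resize(sd,(400,300))]))
```

```text
hit False [ 0.165 -0.288 -0.093] 19.95
w 0.039502912564702924 [-0.546 -0.865  0.329]
False
out 0.039336713746080366 [ 0.987  1.157 -0.556] 22.2
```

View pics/out.png

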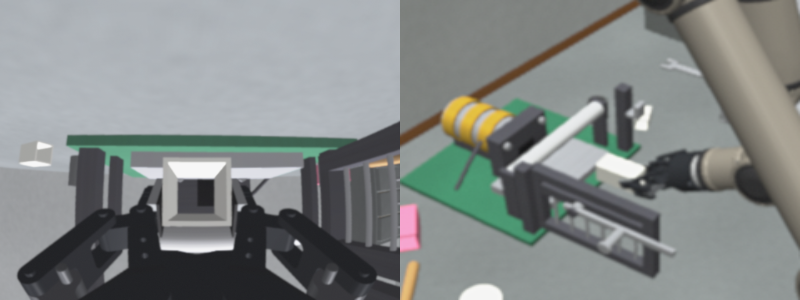

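The tube is firmly held (39.3 mm) and out through the gateway, clear of roller and posts. Next I lift it, carry it to the tray, lower it and check before release.

Run:
```python
from h import *
np.set_printoptions(precision=3,suppress=True)
T=tilt(yaw+.035,np.radians(30),1); q=list(T.as_quat())
r.move_straight(list(tcp(G(-.14,-.034,.22),T)),q,speed=.12)
az=np.radians(-40); T2=tilt(az,np.radians(30),1); q2=list(T2.as_quat())
c=np.array([.453,-.348,0])+(.015-.024)*np.array([np.cos(az),np.sin(az),0])
j=np.array(ik(c+[0,0,.20],T2)); print("plan",j)
r.reach(list(tcp(c+[0,0,.20],T2)),q2)
s=r.read_state(); print(s["time_s"],s["grip_width"],s["contact_force"])
print(r.move_straight(list(tcp(c+[0,0,.050],T2)),q2,speed=.1,max_force=12))
s=r.read_state(); print(s["time_s"],s["grip_width"],s["contact_force"])
o=[cv2.resize(optics.get_image(n)[0][...,::-1][a:b,e:f],(400,300)) for n,a,b,e,f in(("scene",80,260,100,340),("side",60,270,110,390))]
cv2.imwrite("pics/tray.png",np.hstack(o))
```

```text
plan [-0.869  0.319  2.328  2.863  0.564  1.722]
25.2 0.039860799356738315 [ 0.208  0.708 -1.022]
False
26.85 0.039376115791935035 [-0.226 -0.511 -0.733]
```

View pics/tray.png

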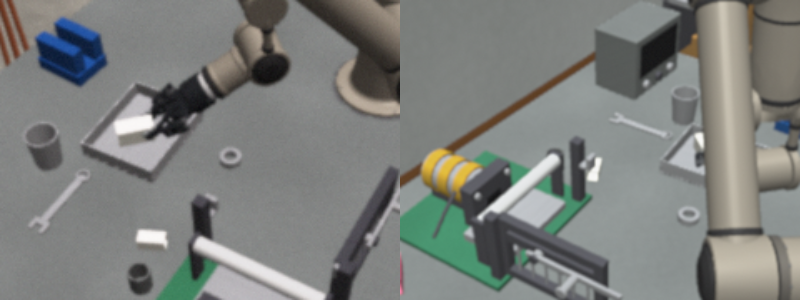

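The offcut is held over the middle of the tray, seen at (135,128) in the left panel. Releasing, retreating and measuring.

Run:
```python
from h import *
np.set_printoptions(precision=3,suppress=True)
command_gripper(.07); r.hold(.3)
p=np.array(r.read_state()["eef_pos"]); r.move_straight(list(p+[0,0,.15]),speed=.15); 
p=p+[-.12,.09,.2]
try: r.move_straight(list(p),speed=.2)
except r.PlanningError as e: print(e)
r.hold(.3)
im,d,m=grab("scene"); P=cloud(d,m); hsv=cv2.cvtColor(im,cv2.COLOR_RGB2HSV)
c,s_=np.cos(np.radians(5.15)),np.sin(np.radians(5.15)); dx=P[...,0]-.453; dy=P[...,1]+.348
tx,ty=c*dx+s_*dy,-s_*dx+c*dy
w=(abs(tx)<.09)&(abs(ty)<.075)&(P[...,2]>.03)&(P[...,2]<.06)&(hsv[...,2]>150)
print("offcut in tray",w.sum(),np.median(tx[w]),np.median(ty[w]),np.median(P[w][:,2]),cv2.minAreaRect(np.c_[tx[w],ty[w]].astype(np.float32)*1000))
Q=toG(P); g=(Q[...,2]>.155)&(Q[...,2]<.178)&(Q[...,0]<-.02)&(Q[...,0]>-.26)&(abs(Q[...,1]-.1)<.12)
x=Q[g][:,:2]; v=np.linalg.svd(x-x.mean(0))[2][0] if g.sum()<5000 else 0; v=v*np.sign(-v[0])
print("gate angle",np.arctan2(-v[0],-v[1]),g.sum(),x.mean(0))
g=(Q[...,0]<-.03)&(Q[...,0]>-.3)&(Q[...,1]>.134)&(Q[...,1]<.2)&(Q[...,2]>.09)&(Q[...,2]<.165)
b=Q[g]; print("bar pts x,z fit",g.sum(),np.polyfit(b[:,0],b[:,2],1))
s=r.read_state(); print(s["time_s"],s["contact_force"],s["eef_pos"])
o=[im[...,::-1],optics.get_image("side")[0][...,::-1]]
cv2.imwrite("pics/end.png",np.hstack([cv2.resize(k,(400,300)) for k in o]))
```

```text
offcut in tray 239 0.014646887171989784 -0.007657135575429866 0.04228178666931106 ((16.568016052246094, 48.27225875854492), (134.9863739013672, 170.72406005859375), 39.243587493896484)
gate angle 1.569432303967258 471 [-0.127  0.124]
bar pts x,z fit 289 [-0.001  0.132]
30.2667 [ 0.133 -0.105 -0.334] [ 0.322 -0.249  0.253]
```

View pics/end.png

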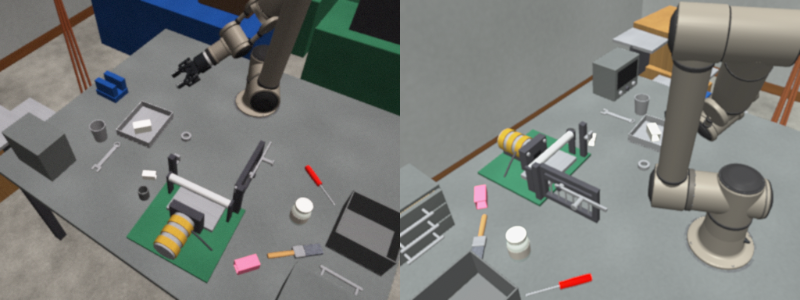

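The offcut lies flat in the tray with its top at about 42 mm. The gate stands at 1.57 rad with the bar level, the other objects look untouched, and the arm is clear.

```bash
python3 -c "
from h import *
r.finish_job(); print(r.read_state()['time_s'])"
```

```text
the job is handed in; nothing more can be done
the job is handed in; nothing more can be done
```

I lifted the latch, swung the gate open, drew the offcut out from under the roller and released it in the scrap tray. I handed the job in after about 30 s of the 66 s allowed.

- **Gate and bar:** the gate measured 1.57 rad open. The bar was level, with a fitted slope of about 0.
- **Offcut:** it lies flat, about 15 mm and -8 mm (x, y) from the tray centre, with its top about 42 mm above the bench, so its centre is near 22–24 mm. My outline fit of it was useless because rim pixels got into the mask, so this rests on the median position and the last picture.
- **Bystanders:** these were checked only by eye in the final pictures, and none looked moved. I did not measure them.
- **Forces:** every contact force I printed stayed at or below about 13 N. The arm was clear of everything at the end.

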